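Hang the specimen template on the loading station's twin pins

ROBOT

A 6-joint arm with a two-finger parallel gripper is mounted at the origin on a cart in front of the work surface, level with it; the furniture and walls round the work are solid. World frame = base frame: x ahead of the robot, y to its left, z up, the work surface at z = 0. Lengths are in m, angles in rad, forces in N, time in s.
With the tool pointing down it reaches from about 0.25 to 0.725 m from the base axis. Payload 9.7 kg.
Tool frame: the origin (TCP) lies midway between the tips of the shut fingers; the grasp point (between the pads) lies 19 mm behind it; z points along the fingers, y is the line along which they close (so a half turn about z gives the same grasp; the last joint's range is limited). The gripper opens to 85 mm and grips with 20 to 120 N. Pads are 22 mm wide; open, the fingers measure 114 mm over their backs; the gripper's body (76 mm by 85 mm) begins 54 mm behind the grasp point. The pads swing forward as they close: fully open they stand 13 mm farther back than shut.
Start: joints at [-1.261, 0.087, 0.176, 1.66, 0, 1.571], TCP at [0.168, -0.524, 0.231] pointing down, gripper open.
Joint ranges: [-3.13, 3.13], [-0.85, 1.81], [-1.15, 1.24], [-2.2, 2.28], [-1.44, 1.52], [-3.14, 3.14]. Speed limits (rad/s): [2.22, 2.22, 2.57, 3.14, 3.14, 3.14].

INTERFACE

Orientations are given as a unit quaternion [w, x, y, z].
In Python, from plant import manip gives the robot as it stands. The module is installed in compiled form; this text tells all that it offers. Calls block until the motion is done:
- manip.reach(position, orientation): joint-space move of the TCP to a pose.
- manip.move_l(position, orientation=None, velocity=0.15, threshold=None): straight line of the TCP; orientation=None keeps the orientation; velocity is the mean speed in m/s. With threshold (N) it stops when the force on the tool has changed by that much, and returns True; else False.
- manip.goto_joints(angles): joint-space move.
- manip.command_gripper(opening, grasp_force=None): finger opening in m; grasp_force is the grip in N (None keeps the last); returns when the fingers have stopped.
- manip.wait(seconds).
- manip.solve_ik(position, orientation): joint angles nearest the present ones, or None.
- manip.read_camera(name): name is "side" or "top"; returns a dict with "img" (420x560x3 uint8, red, green, blue), "camera_matrix" (3x3 intrinsics, pixels), "world_from_camera" (4x4, takes a point from camera to world coordinates). Camera axes: x right, y up, looking along -z (the intrinsics and any distortion apply to the point x, -y, -z); pixel columns grow to the right and rows downward; lengths in m; the calibration is good to about 2 mm. A picture is of the moment at which its call begins. There is no depth.
A pose or a line that the arm cannot do raises manip.IKError and nothing moves.
- manip.finish_job(): hands the job in; it is judged then, once.
Readings, each from a call of its own:
- manip.read_time_s(): time.
- manip.read_joints(): joint angles.
- manip.read_joint_velocities(): joint speeds.
- manip.read_tau(): joint torques, N m.
- manip.read_tool_pos(): TCP position.
- manip.read_tool_rot(): TCP orientation.
- manip.read_contact_force(): force on the tool from outside, world axes, zero at the start.
- manip.read_ft_torque(): the same for the moment, N m.
- manip.read_grip_width(): finger opening in m.
- manip.read_finger_force(): force on a finger pad.
Only numpy, scipy, OpenCV 4.12 (cv2) and the standard library are available. Lean on these libraries where they do the work, as an engineer would, in place of code of your own. Each camera call takes 0.05 s, during which the arm holds its last target. There are 200 camera calls.

TASK

Pick up the aluminium specimen template by its black handle and hang it on the blue loading station: both upright steel pins of the dark pin block must go through the template's two end holes together, and the template must come down fully home, flat on the block, and be let go. The pin block is clamped somewhere along its slide and its setting is not measured, so feel for the pins gently and never press hard on them. Leave the timer, the specimen tray and the dropper bottle alone.

Things in the scene. Friction and masses are not known exactly. Their poses are not given: they have to be found in the camera images.
- station: Blue loading station fixed on the bench: bed 100 (x) x 215 (y) x 22 mm, two steel rails along y, tops 32 mm up. Origin on the bench, on the slide's centre line, at the zero mark; z up, y along the slide, to the robot's left within 0.3 rad; bed from y -88 to +127 mm. Pushing on it or its pins with over 50 N spoils them.
- slide_zero (a point): Point 60 mm above the station's origin, same axes. A dark steel pin block (50 x 150 mm, flat top 38 mm above the bench) carries two upright 10 mm pins at x = 0, 120 mm apart along y, tips at this height (22 mm above the block), flat, 1 mm bevel. The block is clamped rigidly with its middle 6 to 34 mm on the +y side of this point; where exactly is not measured: feel for it.
- template_grip (a point): Centre of the template's black handle, 22 mm above the template's underside, mid-length, mid-width. Handle 16 (x) x 26 (y) mm, from the plate's top (6 mm) to 38 mm above the underside; grip across the 16 mm from above. Plate: aluminium, 90 (x) x 150 (y) x 6 mm, 0.22 to 0.37 kg, flat on the bench at the start. Hung home, this point is 60 mm above the bench.
- round_hole (a point): Centre of the round end hole, 12 mm diameter, at the underside, on the plate's centre line (x = 0) 60 mm on the +y side of the handle; axes as the template's. Either way round fits the pins. The four 32 mm openings are for specimens, not used here.
- slot_hole (a point): Centre of the slotted end hole, 12 mm (x) by 18 mm (y), at the underside, 60 mm on the -y side of the handle, so 120 mm from the round hole; axes as the template's.
- timer: White timer, 68 x 68 x 24 mm, loose on the bench near the right end; origin at the centre of its underside. Not to be disturbed.
- specimen_tray: Shallow aluminium tray 90 x 170 x 18 mm with three round specimens in it, loose on the bench near the left end; origin at the centre of its underside. Not to be disturbed.
- dropper_bottle: Small brown dropper bottle with black top, 33 mm across, 102 mm high, loose on the bench to the right; origin at the centre of its underside. Not to be disturbed.

How it is judged:
By the outcome, as a careful person would: the job done as asked, in the order asked, and still so for the second after the job is handed in, with the robot touching nothing.
It also fails if it takes over 64 s, if anything falls off the work surface, if the arm or the gripper's body presses on something with over 40 N, if the wrist force passes 120 N, or if a joint passes its speed limit or range.

## Working session

There is one attempt and no reset: what is moved stays moved. The work goes in short steps, each a Python script; the robot and the scene stay as the last script left them, time stands still between calls to the robot, and variables do not carry over. Pictures are saved under pics/ and viewed, at most 10 in all, crops included, and the job is handed in when it is done.

```bash
mkdir -p pics; cat > h.py <<'E'
from plant import manip
import numpy as np, cv2
def snap(name,fn):
    c=manip.read_camera(name); cv2.imwrite('pics/'+fn+'.png',c['img'][...,::-1]); np.savez('pics/'+fn+'.npz',**c); return c
def load(fn): return np.load('pics/'+fn+'.npz')
def ray(c,u,v):
    K=c['camera_matrix'];T=c['world_from_camera']
    d=np.linalg.solve(K,[u,v,1.]); d=T[:3,:3]@[d[0],-d[1],-d[2]]
    return T[:3,3],d
def onz(c,u,v,z):
    o,d=ray(c,u,v); return o+d*(z-o[2])/d[2]
def proj(c,p):
    K=c['camera_matrix'];T=c['world_from_camera']
    q=T[:3,:3].T@(np.array(p)-T[:3,3]); w=K@[q[0],-q[1],-q[2]]; return w[:2]/w[2]
def down(yaw): # tool z down, tool y at world angle yaw
    from scipy.spatial.transform import Rotation as R
    y=np.array([np.cos(yaw),np.sin(yaw),0]);z=np.array([0,0,-1.]);x=np.cross(y,z)
    q=R.from_matrix(np.c_[x,y,z]).as_quat(); return q[[3,0,1,2]]
E
python3 - <<'E'
from h import *
for n in('top','side'):
    c=snap(n,n+'0'); print(n,c.keys(),c['camera_matrix'],c['world_from_camera'])
print(manip.read_time_s(),manip.read_tool_rot())
E
```

```text
top dict_keys(['img', 'camera_matrix', 'world_from_camera']) [[475.94507242   0.         280.65792579]
 [  0.         475.94507242 208.24001231]
 [  0.           0.           1.        ]] [[-0.02251304  0.98626343 -0.16363864  0.26340422]
 [-0.99957994 -0.02519383 -0.01432524 -0.01812608]
 [-0.01825115  0.1632474   0.98641633  1.64767395]
 [ 0.          0.          0.          1.        ]]
side dict_keys(['img', 'camera_matrix', 'world_from_camera']) [[509.17364345   0.         278.95570661]
 [  0.         509.17364345 210.5579462 ]
 [  0.           0.           1.        ]] [[ 0.94105328  0.16720163 -0.29404479  0.12482405]
 [-0.33742833  0.52488354 -0.78143419 -0.99432453]
 [ 0.02368221  0.83459025  0.55036195  0.77155616]
 [ 0.          0.          0.          1.        ]]
0.1 [-6.02020516e-04  9.88026523e-01  1.54282914e-01 -9.53832750e-05]
```

View pics/top0.png

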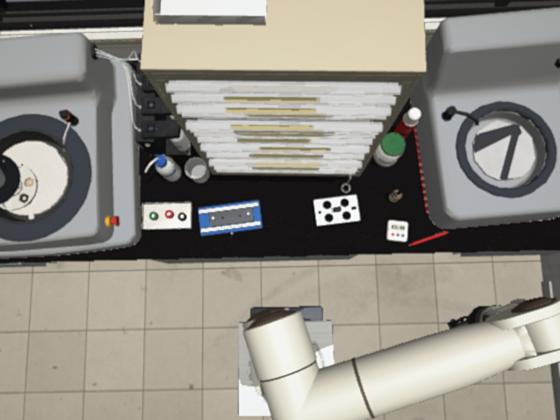

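View pics/side0.png

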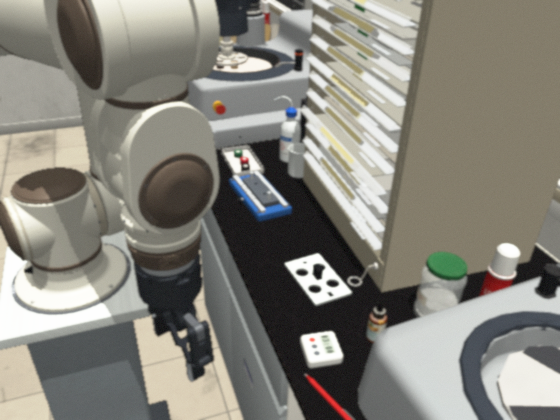

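The top view shows the template at about (337,210) with its handle up, the station at (230,218), the timer at (398,231), the bottle at (396,197) and the tray at (166,215). In the side view the template is at (318,279) and the station at (260,195).

```bash
python3 - <<'E'
from h import *
t=load('top0');s=load('side0')
def rect(c,mask,z,fn):
    n,l,st,ce=cv2.connectedComponentsWithStats(mask.astype(np.uint8))
    i=fn(st,l); pts=np.argwhere(l==i)[:,::-1]
    P=np.array([onz(c,u,v,z)[:2] for u,v in pts])*1000
    h=cv2.convexHull(P.astype(np.float32)); r=cv2.minAreaRect(h); return r,len(pts)
def near(mask,u,v):
    def f(st,l):
        w=l[v-8:v+8,u-8:u+8].ravel(); w=w[w>0]; return np.bincount(w).argmax()
    return f
for c,n,(u,v),(a,b) in((t,'top',(337,210),(230,218)),(s,'side',(318,279),(260,195))):
    I=c['img'].astype(int); br=I.min(2)>110
    print(n,'plate',rect(c,br,.006,near(br,u,v)))
    bl=(I[...,2]-I[...,0]>50)
    print(n,'blue',rect(c,bl,.022,near(bl,a,b)))
    # handle: dark blob near middle
a=cv2.resize(t['img'][185:250,190:370],None,fx=4.4,fy=4.4,interpolation=cv2.INTER_CUBIC)
b=cv2.resize(s['img'][165:305,225:365],None,fx=4,fy=4,interpolation=cv2.INTER_CUBIC)
cv2.imwrite('pics/ct.png',a[...,::-1]);cv2.imwrite('pics/cs.png',b[...,::-1])
E
```

```text
top plate (((525.3732299804688, -188.16244506835938), (95.32146453857422, 155.26400756835938), 5.753334999084473), 982)Traceback (most recent call last):
  File "<stdin>", line 16, in <module>
  File "<stdin>", line 5, in rect
  File "<stdin>", line 10, in f
ValueError: attempt to get argmax of an empty sequence
```

```bash
python3 - <<'E'
from h import *
t=load('top0');s=load('side0')
def rect(c,mask,z,u,v,w):
    l=cv2.connectedComponents(mask.astype(np.uint8))[1]
    k=l[v-w:v+w,u-w:u+w].ravel(); i=np.bincount(k[k>0]).argmax()
    pts=np.argwhere(l==i)[:,::-1]
    P=np.array([onz(c,a,b,z)[:2] for a,b in pts])*1000
    return cv2.minAreaRect(P.astype(np.float32)),len(pts)
for c,n,(u,v),(a,b) in((t,'top',(337,210),(230,218)),(s,'side',(318,279),(260,195))):
    I=c['img'].astype(int); br=I.min(2)>110
    print(n,'plate',rect(c,br,.006,u,v,8))
    bl=(I[...,2]-I[...,0]>35)
    bl=cv2.morphologyEx(bl.astype(np.uint8),cv2.MORPH_CLOSE,np.ones((5,5)))
    print(n,'blue',rect(c,bl,.022,a,b,25))
a=cv2.resize(t['img'][185:250,190:370],None,fx=4.4,fy=4.4,interpolation=cv2.INTER_CUBIC)
b=cv2.resize(s['img'][165:305,225:365],None,fx=4,fy=4,interpolation=cv2.INTER_CUBIC)
cv2.imwrite('pics/ct.png',a[...,::-1]);cv2.imwrite('pics/cs.png',b[...,::-1])
E
```

```text
top plate (((525.3732299804688, -188.16244506835938), (95.32146453857422, 155.26400756835938), 5.753334999084473), 982)
top blue (((505.2352294921875, 182.80950927734375), (104.86761474609375, 219.50914001464844), 6.227712631225586), 918)
side plate (((523.4441528320312, -193.49136352539062), (96.9399185180664, 159.0299072265625), 5.7803568840026855), 1652)
side blue (((499.0725402832031, 163.1595458984375), (110.1712417602539, 240.1519317626953), 6.62872838973999), 752)
```

View pics/ct.png

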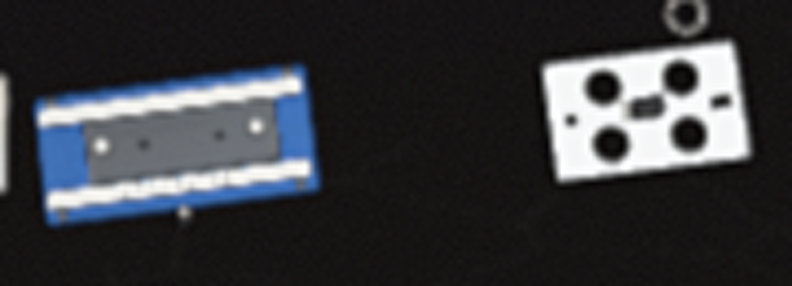

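View pics/cs.png

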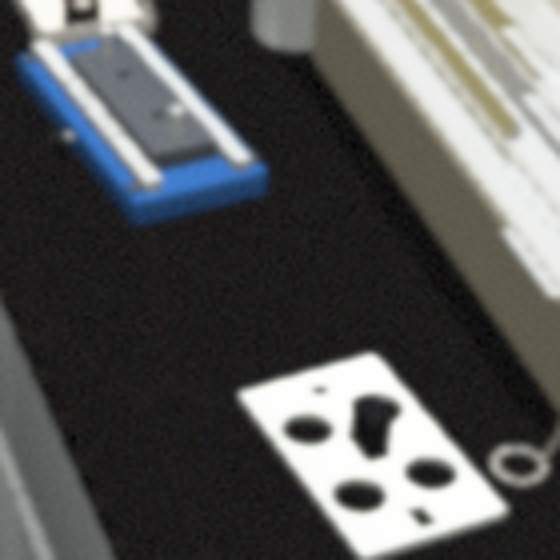

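The top crop shows both pin tips as bright spots at crop (101,146) and (256,126), with the slot at the template's right (-y) end. I'll locate the pins, then grasp.

```bash
python3 - <<'E'
from h import *
t=load('top0');s=load('side0')
g=t['img'].astype(float).mean(2)
for cu,cv in((101,146),(256,126)):
    u,v=int(190+cu/4.4),int(185+cv/4.4); w=g[v-3:v+4,u-3:u+4]; w=np.clip(w-130,0,None)
    Y,X=np.mgrid[v-3:v+4,u-3:u+4]; m=[(w*X).sum()/w.sum(),(w*Y).sum()/w.sum()]
    print('pin',m,w.max(),onz(t,*m,.06)*1000,onz(t,*m,.052)*1000)
for yaw in(np.radians(5.75),np.radians(5.75)+np.pi):
    for p in((.525,-.189,.13),(.505,.17,.13)):
        q=manip.solve_ik(np.array(p),down(yaw)); print(None if q is None else np.round(q,2))
E
```

```text
pin [np.float64(212.5327380952381), np.float64(217.59583333333333)] 95.33333333333334 [500.62525998 235.86145175  60.        ] [501.82057361 237.1412487   52.        ]
pin [np.float64(247.78522229179717), np.float64(213.13274890419538)] 103.33333333333334 [512.86501397 116.4120956   60.        ] [514.1220015 117.090009   52.       ]
[-0.35  0.09 -0.01  1.46  0.    1.12]
[ 0.32  0.03 -0.08  1.46  0.    1.8 ]
[-0.35  0.09 -0.01  1.46  0.   -2.02]
[ 0.32  0.03 -0.08  1.46  0.   -1.35]
```

```bash
python3 - <<'E'
from h import *
T=manip.read_time_s
o=down(np.radians(5.75)); x,y=.525,-.189
manip.reach(np.array([x,y,.12]),o); print(T())
manip.command_gripper(.05,40); print(T())
print(manip.move_l(np.array([x,y,.012]),o,velocity=.12,threshold=8),manip.read_tool_pos(),T())
manip.command_gripper(0.0,60); print(manip.read_grip_width(),manip.read_finger_force(),manip.read_contact_force(),T())
manip.move_l(np.array([x,y,.10]),o,velocity=.15); print(manip.read_grip_width(),manip.read_contact_force(),manip.read_ft_torque(),manip.read_tool_pos(),T())
snap('top','top1');snap('side','side1')
E
```

```text
1.925
2.3667
False [ 0.52550518 -0.18917202  0.01286012] 3.4167
0.015269966738072613 59.64207887649536 [0.41480536 0.20118178 6.04261361] 3.8167
0.014746001248400017 [-0.78533274  0.19146044 -2.85678949] [-0.01300307 -0.0016875   0.05062452] [ 0.52444828 -0.18881943  0.09870412] 4.55
```

View pics/side1.png

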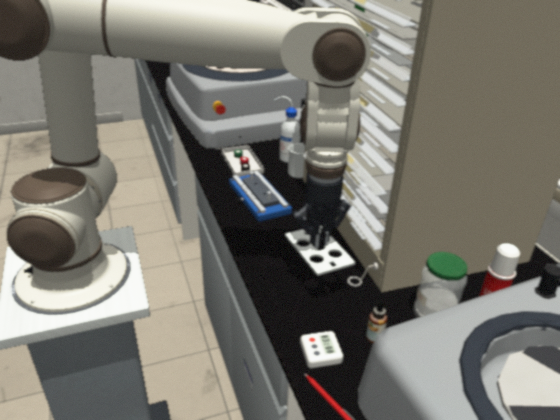

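The template is held level in side view, at about (320,250), with all four corners visible.

```bash
python3 - <<'E'
from h import *
for n,(u,v) in(('top1',(337,210)),('side1',(320,250))):
    c=load(n); z=.0987-.0129+.006
    u,v=map(int,proj(c,[.525,-.189,z])); I=c['img'].astype(int)
    m=(I.min(2)>110).astype(np.uint8); box=np.zeros_like(m); box[v-32:v+32,u-42:u+42]=1; m&=box
    k,l,st,_=cv2.connectedComponentsWithStats(m)
    for i in range(1,k):
        if st[i,4]<60: m[l==i]=0
    P=np.array([onz(c,b,a,z)[:2] for a,b in np.argwhere(m)])*1000
    print(n,(u,v),[s.tolist() for s in st[1:] if s[4]>60],cv2.minAreaRect(P.astype(np.float32)))
a=load('top1')['img'][175:245,190:370];b=load('side1')['img'][165:285,225:365]
cv2.imwrite('pics/m.png',np.vstack([cv2.resize(a,(640,249),interpolation=2),cv2.resize(b,(400,343),interpolation=2)] if 0 else [cv2.resize(a,(560,218),interpolation=2),cv2.resize(b,(560,382)[:2],interpolation=2)])[...,::-1])
E
```

```text
top1 (339, 205) [[315, 173, 66, 64, 3209]] ((529.401123046875, -218.0937042236328), (218.5359344482422, 211.91912841796875), 88.45612335205078)
side1 (319, 245) [[347, 213, 14, 25, 210], [285, 230, 70, 45, 1242]] ((576.1672973632812, -181.76461791992188), (207.03074645996094, 170.61058044433594), 5.821538925170898)
```

View pics/m.png

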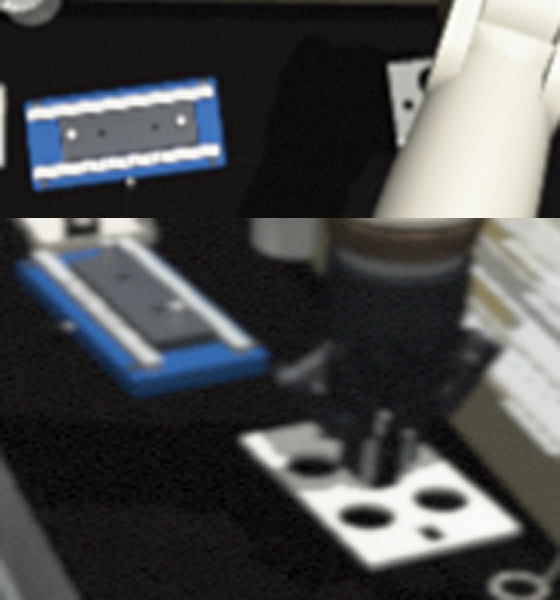

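Top view is occluded by the arm; the side view shows the plate's outline and the near pin at about (269.5,191.5).

```bash
python3 - <<'E'
from h import *
def r(n,z,u,v,th):
    c=load(n); m=(c['img'].min(2)>th).astype(np.uint8)
    l=cv2.connectedComponents(m)[1]; k=l[v-8:v+8,u-8:u+8].ravel(); i=np.bincount(k[k>0]).argmax()
    P=np.array([onz(c,b,a,z)[:2] for a,b in np.argwhere(l==i)])*1000
    return cv2.minAreaRect(P.astype(np.float32))
for th in(70,90,110): print(th,r('side0',.006,318,279,th),r('side1',.0918,318,255,th))
for n in('side0','side1'):
    c=load(n); g=c['img'].astype(float).mean(2)[184:198,263:276]
    if n=='side1': print(g.astype(int))
    print([onz(c,269.3,190.5,z)*1000 for z in(.06,.055)])
E
```

```text
70 ((523.1527099609375, -193.50082397460938), (99.4485092163086, 162.87362670898438), 5.8381428718566895) ((521.1810302734375, -194.26162719726562), (98.55279541015625, 161.94422912597656), 5.745640754699707)
90 ((523.2373046875, -193.47401428222656), (98.61833190917969, 160.88668823242188), 5.807497978210449) ((521.5303344726562, -193.95382690429688), (96.76565551757812, 159.5796356201172), 5.750672817230225)
110 ((523.4441528320312, -193.49136352539062), (96.9399185180664, 159.0299072265625), 5.7803568840026855) ((521.2222290039062, -193.88523864746094), (95.24859619140625, 157.64053344726562), 5.82153844833374)
[array([513.32522326, 116.43520716,  60.        ]), array([516.05516361, 124.24035167,  55.        ])]
[[109 129 159 191 206 201 176 132  83  45  21  19  21]
 [ 99 107 127 159 188 207 204 175 130  79  42  22  21]
 [ 99 100 107 129 159 192 209 203 175 123  74  38  24]
 [100  98 100 108 128 166 196 209 202 168 118  67  37]
 [100  97 100 100 111 137 171 201 209 194 157 109  61]
 [104 100 102 101 102 116 143 181 205 207 191 153 103]
 [ 99  99  98 105 108 122 139 163 187 207 208 186 145]
 [ 99  99  97 108 129 151 163 160 168 191 206 205 181]
 [ 93  89  93 112 136 164 176 162 149 162 189 205 203]
 [ 86  76  81  99 120 145 154 141 122 134 161 189 204]
 [ 92  82  88  97 110 119 123 116 107 107 128 156 185]
 [ 95  92  98 100 103 108 111 108 100 103 109 128 157]
 [ 99 100 101 100 104 112 109 106 103 100 103 111 131]
 [101 101  99 106 108 109 110 109 101 102 101 102 113]]
[array([513.32522326, 116.43520716,  60.        ]), array([516.05516361, 124.24035167,  55.        ])]
```

```bash
cat >> h.py <<'E'
T=manip.read_time_s
yaw=np.radians(5.9); ex=np.array([np.cos(yaw),np.sin(yaw),0]); ey=np.array([-np.sin(yaw),np.cos(yaw),0])
O=down(yaw); C=np.array([.508,.177,0])
def at(dx,dy,z): return C+(dx*ex+dy*ey)/1000+[0,0,z]
def tap(dx,dy,zlo=.067,zhi=.077,th=5,vel=.03):
    """Go over offset (mm, station axes) and feel down; returns stopped, tool z and offset, force, moment."""
    manip.move_l(at(dx,dy,zhi),O,velocity=.06); manip.wait(.1)
    hit=manip.move_l(at(dx,dy,zlo),O,velocity=vel,threshold=th)
    p=manip.read_tool_pos(); f=manip.read_contact_force(); m=manip.read_ft_torque(); d=(p-C)*1000
    print((round(dx,1),round(dy,1)),hit,'z',round(p[2]*1000,1),'off',np.round([d@ex,d@ey],1),'F',np.round([f@ex,f@ey,f[2]],1),'M',np.round([m@ex,m@ey,m[2]],2),'t',round(T(),1),flush=True)
    return hit
E
python3 - <<'E'
from h import *
manip.command_gripper(0.0,100)
manip.move_l(at(0,0,.12),O,velocity=.25); manip.wait(.2)
print(manip.read_tool_pos(),manip.read_contact_force(),manip.read_ft_torque(),T())
tap(0,0)
snap('side','side2');
E
python3 -c "
from h import *
a=load('side2')['img'][130:250,190:330];cv2.imwrite('pics/m2.png',cv2.resize(a,(700,600),interpolation=2)[...,::-1])"
```

```text
[0.50810442 0.17632061 0.11999829] [ 0.1736354  -0.10964138 -2.86997742] [-0.01008736 -0.00104186 -0.02402314] 6.6833
(0, 0) True z 71.3 off [0.1 0.1] F [-1.2  0.1  2. ] M [ 0.24  0.26 -0.03] t 7.9
```

View pics/m2.png

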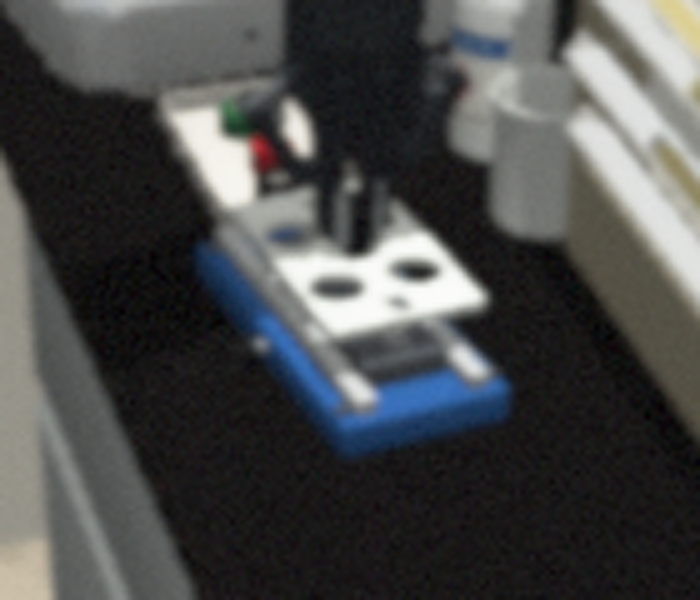

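Contact on the +y pin only (Mx>0), with a -x side force: the bevel wants the plate about 1 mm further to -x.

```bash
python3 - <<'E'
from h import *
for dx,dy in((-1,0),(-2,0),(-1.5,-1),(-1.5,1)):
    if not tap(dx,dy): break
E
```

```text
(-1, 0) False z 66.7 off [-1.2 -0. ] F [-0.8 -0.4 -2.4] M [-0.04 -0.    0.  ] t 8.8
```

```bash
python3 - <<'E'
from h import *
dx,dy=-1.,0.
hit=manip.move_l(at(dx,dy,.046),O,velocity=.02,threshold=6)
p=manip.read_tool_pos(); f=manip.read_contact_force(); m=manip.read_ft_torque();d=(p-C)*1000
print(hit,p[2]*1000,d@ex,d@ey,'F',f@ex,f@ey,f[2],'M',m@ex,m@ey,m[2],manip.read_grip_width(),T())
E
```

```text
True 50.90683613336662 -1.1139599627327306 0.019822633172529663 F 0.10995882973170032 0.9138937377033637 3.9511642049595204 M -0.03951110258208929 0.10022877854453298 0.05346149256210455 0.014233262386612336 9.5917
```

It stopped at TCP z of 50.9 mm, which is exactly home. Releasing and checking.

```bash
python3 - <<'E'
from h import *
manip.command_gripper(.05); manip.wait(.2)
p=manip.read_tool_pos(); print(p,manip.read_contact_force())
manip.move_l(p+[0,0,.12],O,velocity=.12)
manip.reach(np.array([.42,-.10,.30]),O); manip.wait(.5)
snap('side','side3');snap('top','top3'); print(manip.read_contact_force(),T())
a=load('side3')['img'][140:230,200:320];b=load('top3')['img'][190:250,180:280]
cv2.imwrite('pics/m3.png',np.vstack([cv2.resize(a,(400,300),interpolation=2),cv2.resize(b,(400,240),interpolation=2)])[...,::-1])
E
```

```text
[0.5062034  0.17653296 0.04989687] [-0.08252038 -0.3620035   0.43408167]
[0.0414229  0.25712009 0.87865149] 13.1833
```

View pics/m3.png

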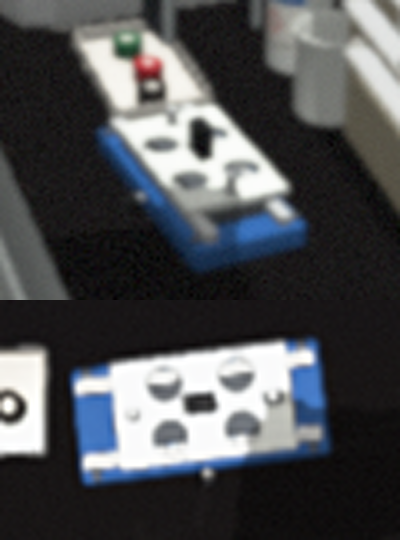

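The crops show the template lying flat on the block. Both pins stand up through the end holes, at about (172,118) and (232,180) in the upper crop and (133,413) and (273,397) in the lower one. The gripper is well clear.

```bash
python3 -c "
from h import *
print(manip.finish_job())"
```

```text
the job is handed in; nothing more can be done
None
```

The template is hung fully home and flat on the pin block, with both pins through its end holes. It has been let go and the job is handed in, at about 13 s on the robot's clock.

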